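# Unlock the breakfast honesty box and hold the key turned

## Task

Take the round-headed key out of the wooden key block, push it down into the lock on top of the steel honesty box, wiggling it past the sticky pins until its shoulder is fully home, and only then turn it a quarter turn clockwise (seen from above). The lock is sprung and turns back by itself, so finish while still gripping the key, holding it turned and fully in so that I can slide the money drawer out. Leave the other key in the block and do not push the jars and crockery about.

Things in the scene. Friction and masses are not known exactly. Their poses are not given: they have to be found in the camera images.
- box_key: The key to use: plain steel, ROUND disc head, upright in a slot of the key block. Origin: middle of the blade's lower tip; z up to the head, x along the width, y through the thickness. Blade 10 (x) x 4 (y) mm, 30 long, round nose; shoulder 24 x 8 mm at z 30 to 34; neck 12 x 8; disc head 34 mm across, 8 thick, centre z = 53, top z = 70. Works either way round. 60 g.
- key_grip (a point): Point on the box key's axis 58 mm above its tip, 28 mm above the shoulder's underside, in the disc head: pinch here from above across the 8 mm thickness, the fingers closing along the key's y. Axes as the key's. In the block the shoulder rests on the block's top, 30 mm of blade in the slot; it lifts straight out.
- other_key: A different steel key, to be left where it is, in the other slot of the block: the same blade and shoulder but a T-shaped head, a straight bar 44 mm wide, 8 mm thick and 10 mm high on a 10 mm stem, ending at 66 mm. Origin at the middle of the blade's lower tip, axes as the box key's.
- key_block: Wooden block fixed to the counter, 140 (x) x 50 (y) x 36 mm high, origin at the centre of its underside. Two slots in its top, 40 mm either side of the middle along x, hold the two keys (which key is in which slot varies), the keys' wide side along the block's x.
- honesty_box: Grey steel money box fixed to the counter, 160 (x) x 200 (y) x 90 mm high, origin at the centre of its underside, drawer front facing its -x. On its flat lid: the lock, centre at x = -30, y = +30 mm; a coin slot near x = -20, y = -60; an egg cup near x = +50, y = -60. At rest the keyway's long side lies along the box's x.
- keyway (a point): Centre of the keyway's mouth, in the brass cylinder's face, level with the lid (z = 90 mm). Turns with the cylinder: x along the keyway's long side, y across, z up. Vertical; a dished mouth 19 x 12.4 mm narrows within 5 mm to a slot 12 x 5.4 mm, 35 deep. Ring around the face: 30 mm inside, 66 outside, 3 high. Fully home: the key's shoulder sits on the face, tip 30 mm below it.
- cylinder (a joint): Turn of the lock cylinder, rad: 0 at rest and at the start, growing clockwise from above, stop at 1.75. A light spring (0.08 N m at 1.57) turns it back when let go. The key has 0.15 rad of play, so the cylinder lags the key. Two sticky spring pins in the keyway's narrow sides, 13 and 22 mm down, resist the blade: 10 to 20 N pushed straight, about half of that when twisted a few degrees to and fro.
- jam_jar: Closed jar of jam with a blue cap, 66 mm in diameter, 85 mm high, between block and box; origin under its centre. Bystander.
- syrup_jar: Closed amber jar with a blue cap, 66 mm in diameter, 95 mm high, further back between block and box; origin under its centre. Bystander.
- egg_cup: White egg cup, 44 mm in diameter, 50 mm high, standing on the honesty box's lid; origin under its centre. Bystander.
- mug: White mug, 80 mm in diameter, 90 mm high, at the right side; origin under its centre. Bystander.
- tumbler: Glass tumbler, 70 mm in diameter, 100 mm high, at the left side; origin under its centre. Bystander.

How it is judged:
By the outcome, as a careful person would: the job done as asked, in the order asked, and still so for the second after the job is handed in, while the arm keeps its last pose, push and grip.
It also fails if it takes over 54 s, if anything falls off the work surface, if the arm or the gripper's body presses on something with over 40 N, if the wrist force passes 120 N, or if a joint passes its speed limit or range.

## Robot

A 6-joint arm with a two-finger parallel gripper is mounted at the origin on the work surface. World frame = base frame: x ahead of the robot, y to its left, z up, the work surface at z = 0. Lengths are in m, angles in rad, forces in N, time in s.
With the tool pointing down it reaches from about 0.35 to 1 m from the base axis. Payload 7.1 kg.
Tool frame: the origin (TCP) lies midway between the tips of the shut fingers; the grasp point (between the pads) lies 19 mm behind it; x points along the fingers, z is the direction in which the jaws open and shut, and the axes are right-handed (so a half turn about x gives the same grasp; the last joint's range is limited). The gripper opens to 85 mm and grips with 20 to 120 N. Pads are 22 mm wide; open, the fingers measure 114 mm over their backs; the gripper's body (76 mm by 85 mm) begins 54 mm behind the grasp point. The pads swing forward as they close: fully open they stand 13 mm farther back than shut.
Start: joints at [1.311, 0.423, 1.63, -0, 1.089, -0.019], TCP at [0.149, 0.607, 0.231] pointing down, gripper open.
Joint ranges: [-3, 3], [-0.9, 2.11], [0.09, 2.58], [-1.31, 4.45], [0.11, 2.69], [-2.54, 2.54]. Speed limits (rad/s): [2.39, 2.39, 3.01, 3.14, 3.14, 3.14].

## Interface

Orientations are given as a unit quaternion [w, x, y, z].
In Python, from cell import r, camera, camera_model, ticket gives the robot as it stands. The module is installed in compiled form; this text tells all that it offers.
- The arm moves only by the tool servo_tool, never from a script. Its argument "steps" is a list of rows, each a list of 6 numbers: the shift along the tool's x, y, z normalised to -1 to 1, where 1 is 0.075 m, then the turn, a rotation vector about the tool's x, y, z normalised to -1 to 1, where 1 is 45 degrees. In form: [[x, y, z, wx, wy, wz], ...]. A call has exactly 5 rows; each row shifts and turns the commanded pose from where the row before left it, along the tool's axes as they then stand; what a row does not reach is not made up. A row lasts 1/12 s, in which the tool goes at most 41.7 mm and 7.16 degrees, less where a joint would pass 70% of its speed; a pose out of reach is approached as far as the arm can. A call with a number of a shift or a turn outside -1 to 1 is refused whole. A call with a gripper value outside its range is refused whole. "hand" is the closure, from -1 (fully open) to 1 (shut), set as the call begins (left out, the last holds). The fingers move at their own pace and stop on an object; "newtons" is the grip in N (left out, the last holds). Time passes only in rows, so rows that do not move let the fingers close, or fill a call up. It gives the time, the measured TCP pose, the force and the opening at its end, in the units of the state.
- r.get_obs(): the state, without advancing time (a new reading comes with each control period).
- camera(name): name is "scene" or "top" or "wrist"; returns the picture (384x512x3 uint8, red, green, blue); there is no depth.
- camera_model(name): a dict with "fx", "fy", "cx", "cy" (pixels), "D" ([k1, k2, p1, p2, k3] as OpenCV has them; the pictures are not rectified), "R" (3x3) and "t" (3): a world point X has camera coordinates R X + t; the wrist camera has in their place "mount" (4x4, takes a point from camera to tool coordinates, whose origin is the TCP and whose axes are the tool frame's). Camera axes: x right, y down, z forward; pixel columns grow to the right and rows downward; lengths in m; the calibration is good to about 2 mm. A picture is of the moment at which its call begins: read the wrist's pose just before it. camera_model takes no time and is no camera call.
- ticket.job_done(): hands the job in, once; it reports no verdict.
The state is a dict: "time": time; "qpos": joint angles; "qd": joint speeds; "joint_torque": joint torques, N m; "eef_pos": TCP position; "eef_rot": TCP orientation; "force": force on the tool from outside, world axes, zero at the start; "moment": the same for the moment, N m; "finger_gap": opening from 0.0 (shut) to 1.0 (fully open).
Only numpy, scipy, OpenCV 4.12 (cv2) and the standard library are available. Lean on these libraries where they do the work, as an engineer would, in place of code of your own. Each camera call takes 0.05 s, during which the arm holds its last target. There are 200 camera calls.

## Working session

There is one attempt and no reset: what is moved stays moved. The work goes in short steps, Python scripts to look and compute and a tool call to move; the robot and the scene stay as the last step left them, time stands still between calls to the robot, and variables do not carry over. Pictures are saved under pics/ and viewed, about 8 in all and at most 12, crops included, and the job is handed in when it is done.

Besides the shell and the picture viewer there is one more tool, called as name([rows], argument=value, ...), one row to a line, values as JSON. servo_tool: Moves the arm, as the interface text tells. Scaled input: -1 to 1 covers 0.075 m each way for a shift and 45 degrees each way for a turn. Its arguments: {"type":"object","properties":{"steps":{"type":"array"},"hand":{"type":"number"},"newtons":{"type":"number"}},"required":["steps"]}

```bash
mkdir -p pics; python3 - <<'E'
from cell import *
import cv2
o=r.get_obs();print({k:o[k] for k in('time','eef_pos','eef_rot','finger_gap')})
for n in('scene','top','wrist'):
    cv2.imwrite(f'pics/{n}0.png',camera(n)[:,:,::-1]); print(n,camera_model(n))
a=cv2.imread('pics/scene0.png');b=cv2.imread('pics/top0.png')
cv2.imwrite('pics/st.png',cv2.resize(cv2.vconcat([a,b]),(600,900))[:900]) 
E
```

```text
{'time': 0.0, 'eef_pos': array([0.14887561, 0.60644351, 0.2305245 ]), 'eef_rot': array([ 0.55599156, -0.43666707,  0.55687165,  0.43599223]), 'finger_gap': 0.9990793579962333}
scene {'fx': 427.3171831829766, 'fy': 427.3171831829766, 'cx': 259.633916259072, 'cy': 189.72703337898383, 'D': array([0.03631402, 0.        , 0.        , 0.        , 0.        ]), 'R': array([[ 0.3219884 ,  0.94673961,  0.00275367],
       [ 0.69228309, -0.2334611 , -0.68281772],
       [-0.6458077 ,  0.2217657 , -0.73058359]]), 't': array([-0.17882014, -0.33102319,  1.66592973])}
top {'fx': 395.20394195866953, 'fy': 395.20394195866953, 'cx': 248.7160767294956, 'cy': 193.18567299978, 'D': array([-0.06904124,  0.        ,  0.        ,  0.        ,  0.        ]), 'R': array([[ 0.00542577, -0.99996904,  0.00569892],
       [-0.97876254, -0.00647842, -0.20489489],
       [ 0.20492547, -0.00446618, -0.97876739]]), 't': array([-0.0049286 ,  0.53421142,  1.41465553])}
wrist {'fx': 303.83940016891495, 'fy': 303.83940016891495, 'cx': 255.93301376106456, 'cy': 196.4715657806818, 'D': array([-0.00963355,  0.        ,  0.        ,  0.        ,  0.        ]), 'mount': array([[ 5.70576493e-04, -2.93291724e-01,  9.56022823e-01,
        -1.43618088e-01],
       [-2.81879996e-04, -9.56022988e-01, -2.93291607e-01,
         7.48560657e-02],
       [ 9.99999797e-01, -1.02138413e-04, -6.28157314e-04,
        -8.23326176e-04],
       [ 0.00000000e+00,  0.00000000e+00,  0.00000000e+00,
         1.00000000e+00]])}
```

View pics/top0.png

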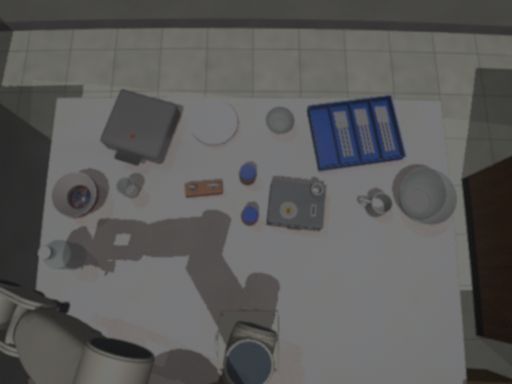

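View pics/scene0.png

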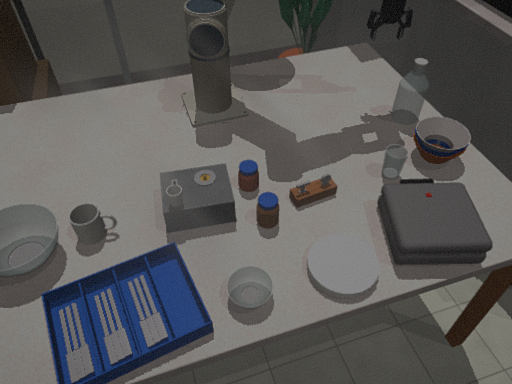

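The top view shows the block near (204,188), the jam and syrup jars at about (249,214) and (248,173), the box at about (296,203) with its lock at (289,210). The scene view shows the lock at (205,178) and the block at (313,190).

```bash
cat > h.py <<'E'
import numpy as np, cv2
from scipy.spatial.transform import Rotation as Ro
from cell import r, camera, camera_model
def pose(o=None):
    o=o or r.get_obs(); q=o['eef_rot']; return np.array(o['eef_pos']),Ro.from_quat([q[1],q[2],q[3],q[0]]).as_matrix()
def ray(name,uv,P=None):
    m=camera_model(name);K=np.array([[m['fx'],0,m['cx']],[0,m['fy'],m['cy']],[0,0,1]])
    n=cv2.undistortPoints(np.array(uv,float).reshape(-1,1,2),K,m['D'])[:,0]
    d=np.c_[n,np.ones(len(n))]
    if name!='wrist': return -m['R'].T@m['t'], d@m['R']
    p,R=P; M=m['mount']; return p+R@M[:3,3], d@M[:3,:3].T@R.T
def onz(name,uv,z,P=None):
    c,d=ray(name,uv,P); return c+d*((z-c[2])/d[:,2])[:,None]
E
python3 - <<'E'
from h import *
t=cv2.imread('pics/top0.png');s=cv2.imread('pics/scene0.png')
a=cv2.resize(t[150:250,170:340],None,fx=4,fy=4,interpolation=cv2.INTER_CUBIC)
b=cv2.resize(s[140:220,150:350],None,fx=3.4,fy=3.4,interpolation=cv2.INTER_CUBIC)
b=cv2.copyMakeBorder(b[:190],0,0,0,0,0)if 0 else b
w=cv2.resize(a,(b.shape[1],int(a.shape[0]*b.shape[1]/a.shape[1])))
cv2.imwrite('pics/crop.png',np.vstack([w,b])[:600] if w.shape[0]+b.shape[0]<=600 else cv2.resize(np.vstack([w,b]),(600,600)))
hs=cv2.cvtColor(t,cv2.COLOR_BGR2HSV)
def blob(m,x0,x1,y0,y1):
    k=np.zeros(m.shape[:2],np.uint8);k[y0:y1,x0:x1]=m[y0:y1,x0:x1];c=max(cv2.findContours(k,0,1)[0],key=cv2.contourArea);return c
br=((hs[...,0]<20)&(hs[...,1]>90)).astype(np.uint8)
c=blob(br,175,232,170,205);bx=cv2.boxPoints(cv2.minAreaRect(c));print('block',bx,onz('top',bx,.036),onz('top',[bx.mean(0)],.036))
ye=((hs[...,0]>12)&(hs[...,0]<35)&(hs[...,1]>70)).astype(np.uint8)
c=blob(ye,275,300,200,220);q=c[:,0].mean(0);print('lock',q,cv2.contourArea(c),onz('top',[q],.09))
bl=((hs[...,0]>105)&(hs[...,0]<130)&(hs[...,1]>110)).astype(np.uint8)
for y0,y1,z in((160,190,.095),(200,228,.085)):
    c=blob(bl,235,262,y0,y1);q=c[:,0].mean(0);print('jar',q,onz('top',[q],z))
hg=hs[...,2];print(hg[225,290],hg[190,290],hg[240,290],hs[200,275])
E
```

```text
block [[185.21782 184.17822]
 [219.57426 180.74258]
 [220.70299 192.02972]
 [186.34654 195.46536]] [[0.57157209 0.23910668 0.036     ]
 [0.58578596 0.10903985 0.036     ]
 [0.54203344 0.10387486 0.036     ]
 [0.52794701 0.23315873 0.036     ]] [[0.55676215 0.17129172 0.036     ]]
lock [288.15789474 209.78947368] 31.5 [[ 0.46678947 -0.14400647  0.09      ]]
jar [247.44444444 171.52777778] [[0.60687283 0.00355943 0.095     ]]
jar [249.5        213.92105263] [[ 0.45168895 -0.00481884  0.085     ]]
67 77 119 [120   3  78]
```

View pics/crop.png

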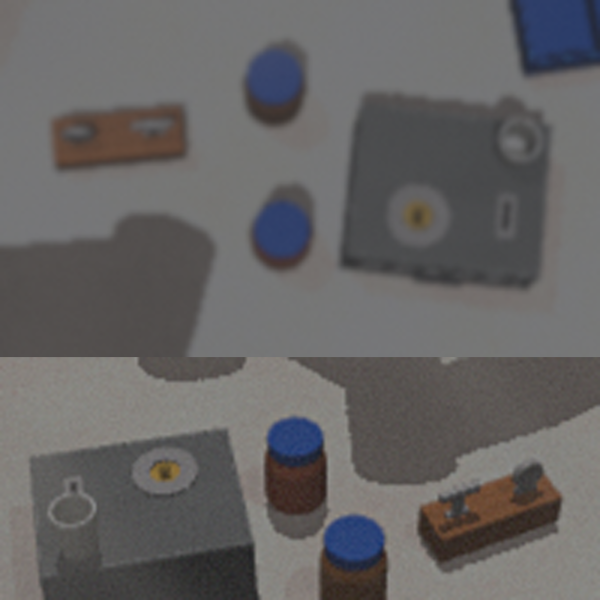

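Left key (larger y, near (0.552, 0.211)) is the round one. I'll move over it, then turn 70° clockwise.

servo_tool([
  [0.0,-0.43,-0.26,0,0,0],
  [0.0,-0.43,-0.26,0,0,0],
  [0.0,-0.43,-0.26,0,0,0],
  [0.03,-0.43,-0.26,0,0,0],
  [0.03,-0.43,-0.26,0,0,0],
], hand=-1)

```text
time: 0.57
eef_pos: [0.2832, 0.4725, 0.2267]
eef_rot: [0.556, -0.437, 0.556, 0.436]
force: [0.3, 0.1, 0.1]
finger_gap: 0.998
```

servo_tool([
  [0.09,-0.43,-0.26,0,0,0],
  [0.09,-0.43,-0.26,0,0,0],
  [0.09,-0.43,-0.26,0,0,0],
  [0.09,-0.43,-0.26,0,0,0],
  [0.09,-0.43,-0.26,0,0,0],
])

```text
time: 0.98
eef_pos: [0.4166, 0.3391, 0.1927]
eef_rot: [0.556, -0.436, 0.556, 0.436]
force: [0.4, 0.7, 0.2]
finger_gap: 1.002
```

servo_tool([
  [0.09,-0.43,-0.26,0,0,0],
  [0.09,-0.43,-0.26,0,0,0],
  [0.09,-0.43,-0.26,0,0,0],
  [0.09,-0.43,-0.26,0,0,0],
  [0.09,-0.43,-0.26,0,0,0],
])

```text
time: 1.4
eef_pos: [0.55, 0.2059, 0.1588]
eef_rot: [0.556, -0.436, 0.557, 0.436]
force: [0.3, 0.0, -0.4]
finger_gap: 1.0
```

servo_tool([
  [0,0,0,0.155,0,0],
  [0,0,0,0.155,0,0],
  [0,0,0,0.155,0,0],
  [0,0,0,0.155,0,0],
  [0,0,0,0.155,0,0],
])

```text
time: 1.82
eef_pos: [0.549, 0.2072, 0.159]
eef_rot: [0.662, -0.247, 0.663, 0.247]
force: [-0.1, 0.2, -0.3]
finger_gap: 0.998
```

servo_tool([
  [0,0,0,0.155,0,0],
  [0,0,0,0.155,0,0],
  [0,0,0,0.155,0,0],
  [0,0,0,0.155,0,0],
  [0,0,0,0.155,0,0],
])

```text
time: 2.23
eef_pos: [0.5489, 0.2074, 0.1591]
eef_rot: [0.706, -0.038, 0.706, 0.038]
force: [0.3, -0.3, 0.4]
finger_gap: 0.998
```

```bash
python3 - <<'E'
from h import *
P=pose();print(P[0],P[1].round(3),r.get_obs()['time'])
w=camera('wrist')[:,:,::-1];cv2.imwrite('pics/w1.png',w)
E
```

```text
[0.54889022 0.20742998 0.15906905] [[-0.    -0.106  0.994]
 [-0.     0.994  0.106]
 [-1.    -0.    -0.   ]] 2.2333
```

View pics/w1.png

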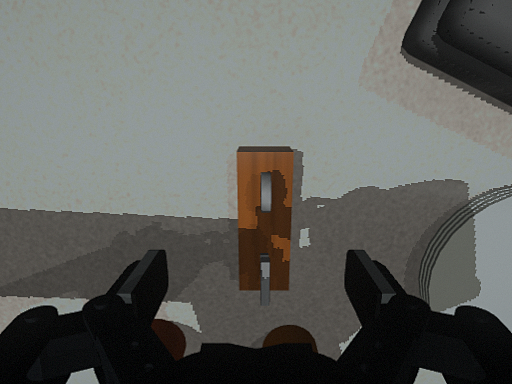

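The wrist view shows the round head edge-on at (265,172–211), the T key at (265,250–304), and the block edges at columns 237–293. The key looks well aligned with the jaws.

```bash
python3 - <<'E'
from h import *
p,R=P=pose()
im=cv2.imread('pics/w1.png');hs=cv2.cvtColor(im,cv2.COLOR_BGR2HSV)
k=((hs[...,1]<70)&(hs[...,2]>50)).astype(np.uint8);k[:,:245]=0;k[:,285:]=0;k[:160]=0;k[225:]=0
c=max(cv2.findContours(k,0,1)[0],key=cv2.contourArea);print(cv2.boundingRect(c),cv2.minAreaRect(c))
x,y,w,h=cv2.boundingRect(c)
e=onz('wrist',[[x+w/2-.5,y],[x+w/2-.5,y+h]],.060,P);print(e,e.mean(0))
b=((hs[...,0]<20)&(hs[...,1]>90)).astype(np.uint8);b[300:]=0;b[:153]=0
rows=[]
for v in(165,180,215,235):
    u=np.where(b[v,200:320])[0]+200;q=onz('wrist',[[u[0],v],[u[-1],v]],.036,P);rows.append(q.mean(0));print(v,u[0],u[-1],q.mean(0),np.linalg.norm(q[1]-q[0]))
d=rows[0]-rows[-1];print('block x yaw',np.degrees(np.arctan2(d[1],d[0])))
g=e.mean(0)-p;print('shift tool',(R.T@np.array([g[0],g[1],.045-p[2]]))/.075)
E
```

```text
(261, 172, 11, 40) ((266.0, 191.5), (39.0, 10.0), 90.0)
[[0.55460548 0.22849484 0.06      ]
 [0.55836835 0.19403422 0.06      ]] [0.55648691 0.21126453 0.06      ]
165 237 293 [0.55435528 0.22952987 0.036     ] 0.049840327825185944
180 237 292 [0.55538342 0.21582628 0.036     ] 0.04967674351656767
215 238 290 [0.55852784 0.18227121 0.036     ] 0.04866084249221077
235 238 289 [0.5602262  0.16196255 0.036     ] 0.048735129117903876
block x yaw 94.96595406880343
shift tool [1.52074419 0.04011847 0.10673826]
```

servo_tool([
  [0.1,0.04,0.105,0,0,0],
  [0.3,0,0,0,0,0],
  [0.4,0,0,0,0,0],
  [0.4,0,0,0,0,0],
  [0.3,0,0,0,0,0],
])

```text
time: 2.7
eef_pos: [0.5561, 0.2113, 0.0441]
eef_rot: [0.705, -0.042, 0.706, 0.041]
force: [0.2, -0.6, 0.1]
finger_gap: 0.993
```

servo_tool([
  [0,0,0,0,0,0],
  [0,0,0,0,0,0],
  [0,0,0,0,0,0],
  [0,0,0,0,0,0],
  [0,0,0,0,0,0],
], hand=1, newtons=60)

```text
time: 3.12
eef_pos: [0.5577, 0.2119, 0.0485]
eef_rot: [0.707, -0.04, 0.705, 0.04]
force: [-0.1, -0.7, -0.0]
finger_gap: 0.301
```

servo_tool([
  [0,0,0,0,0,0],
  [0,0,0,0,0,0],
  [0,0,0,0,0,0],
  [0,0,0,0,0,0],
  [0,0,0,0,0,0],
])

```text
time: 3.53
eef_pos: [0.5572, 0.2117, 0.0481]
eef_rot: [0.707, -0.04, 0.705, 0.04]
force: [-1.6, -0.7, 6.4]
finger_gap: 0.077
```

servo_tool([
  [0,0,0,0,0,0],
  [-0.2,0,0,0,0,0],
  [-0.3,0,0,0,0,0],
  [-0.3,0,0,0,0,0],
  [-0.2,0,0,0,0,0],
])

```text
time: 3.95
eef_pos: [0.5572, 0.2116, 0.124]
eef_rot: [0.707, -0.04, 0.705, 0.04]
force: [0.5, 0.1, -0.3]
finger_gap: 0.08
```

servo_tool([
  [-0.4,0,0,0,0,0],
  [-0.4,0,0,0,0,0],
  [-0.2,0,0,0,0,0],
  [0,0,0,0,0,0],
  [0,0,0,0,0,0],
])

```text
time: 4.37
eef_pos: [0.5569, 0.2115, 0.1978]
eef_rot: [0.707, -0.04, 0.705, 0.04]
force: [-0.3, 0.8, -0.8]
finger_gap: 0.077
```

```bash
python3 - <<'E'
from h import *
o=r.get_obs();print(o['eef_pos'],o['finger_gap'],o['force'])
w=camera('wrist')[:,:,::-1];s=camera('scene')[:,:,::-1]
a=w[120:384,130:380];b=cv2.resize(s[90:220,230:360],(264,264))
cv2.imwrite('pics/g1.png',np.hstack([a,b]))
E
```

```text
[0.55690334 0.21151621 0.197787  ] 0.07677964943868518 [-0.25593036  0.83506269 -0.76670625]
```

View pics/g1.png

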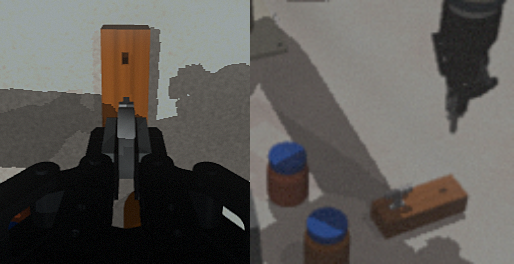

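The key is gripped and out, hanging straight in the wrist view, and the T key remains in its slot. Now to the lock.

servo_tool([
  [0,-0.467,-0.103,0,0,0],
  [0,-0.467,-0.103,0,0,0],
  [0,-0.467,-0.103,0,0,0],
  [0,-0.467,-0.103,0,0,0],
  [0,-0.467,-0.103,0,0,0],
])

```text
time: 4.88
eef_pos: [0.5363, 0.0316, 0.1951]
eef_rot: [0.705, -0.04, 0.707, 0.04]
force: [0.8, -0.2, -1.6]
finger_gap: 0.08
```

servo_tool([
  [0,-0.467,-0.103,0,0,0],
  [0,-0.467,-0.103,0,0,0],
  [0,-0.467,-0.103,0,0,0],
  [0,-0.467,-0.103,0,0,0],
  [0,-0.467,-0.103,0,0,0],
])

```text
time: 5.3
eef_pos: [0.5177, -0.1467, 0.1951]
eef_rot: [0.705, -0.039, 0.707, 0.04]
force: [0.9, 0.2, -0.7]
finger_gap: 0.079
```

servo_tool([
  [0,0,0,-0.145,0,0],
  [0,0,0,-0.145,0,0],
  [0,0,0,-0.145,0,0],
  [0,0,0,-0.145,0,0],
  [0,0,0,-0.145,0,0],
])

```text
time: 5.72
eef_pos: [0.518, -0.1452, 0.195]
eef_rot: [0.665, -0.238, 0.667, 0.239]
force: [0.0, -0.4, 0.1]
finger_gap: 0.079
```

servo_tool([
  [0,0,0,-0.145,0,0],
  [0,0,0,-0.145,0,0],
  [0,0,0,-0.145,0,0],
  [0,0,0,-0.145,0,0],
  [0,0,0,-0.145,0,0],
])

```text
time: 6.13
eef_pos: [0.5181, -0.145, 0.195]
eef_rot: [0.571, -0.415, 0.573, 0.417]
force: [0.4, -0.4, 0.1]
finger_gap: 0.079
```

servo_tool([
  [0,0,0,-0.145,0,0],
  [0,0,0,-0.145,0,0],
  [0,0,0,0,0,0],
  [0,0,0,0,0,0],
  [0,0,0,0,0,0],
])

```text
time: 6.55
eef_pos: [0.5187, -0.1452, 0.196]
eef_rot: [0.523, -0.475, 0.523, 0.476]
force: [0.6, -0.7, -1.6]
finger_gap: 0.079
```

```bash
python3 - <<'E'
from h import *
o=r.get_obs();P=pose(o);print(P[0],P[1].round(3),o['time'],o['qpos'])
w=camera('wrist')[:,:,::-1];cv2.imwrite('pics/w2.png',w)
E
```

```text
[ 0.51867188 -0.14517877  0.19597507] [[-0.002 -0.996  0.095]
 [ 0.     0.095  0.996]
 [-1.     0.002  0.   ]] 6.55 [-2.95008897e-01  3.44185019e-01  1.84855928e+00 -1.62564264e-05
  9.50436973e-01 -1.77096403e+00]
```

View pics/w2.png

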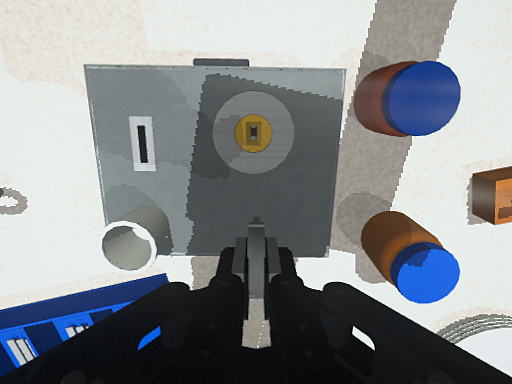

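The lock's brass face is clear at (253,132), the keyway dark spot within it, and the key tip is near (257,222).

```bash
python3 - <<'E'
from h import *
p,R=P=pose()
im=cv2.imread('pics/w2.png');hs=cv2.cvtColor(im,cv2.COLOR_BGR2HSV)
k=((hs[...,0]>12)&(hs[...,0]<35)&(hs[...,1]>100)).astype(np.uint8);k[:85]=0;k[180:]=0;k[:,:210]=0;k[:,300:]=0
c=max(cv2.findContours(k,0,1)[0],key=cv2.contourArea);(cx,cy),rad=cv2.minEnclosingCircle(c)
L=onz('wrist',[[cx,cy]],.09,P)[0];print('lock',cx,cy,rad,L)
# dark keyway inside
g=hs[...,2].copy();sub=im[115:152,236:272];cv2.imwrite('pics/key_c.png',cv2.resize(np.hstack([sub,im[200:237,239:275]]),None,fx=8,fy=8,interpolation=cv2.INTER_CUBIC))
d=(g<70).astype(np.uint8);m=np.zeros_like(d);m[int(cy)-14:int(cy)+14,int(cx)-12:int(cx)+12]=1
d&=m
cs=cv2.findContours(d,0,1)[0]
for q in cs:
    if cv2.contourArea(q)>4: print('dark',cv2.minAreaRect(q))
# box edges: front edge and side edges by white->grey transitions on lid
gr=(g<175).astype(np.uint8)
le=[];
for v in range(80,200,10):
    u=np.where(cv2.GaussianBlur(im,(3,3),0)[v,60:130].max(1)<190)[0]; le.append([u[0]+60 if len(u) else -1,v])
print(le)
tip=p+R@np.array([.0425,0,0]);m=camera_model('wrist');M=m['mount']
X=np.linalg.inv(M)@np.array([.0425,0,0,1]);X2=np.linalg.inv(M)@np.array([.0125,0,0,1])
for X in(X,X2):print('tip px',m['fx']*X[0]/X[2]+m['cx'],m['fy']*X[1]/X[2]+m['cy'])
a=onz('wrist',[[85,66],[345,69],[330,256]],.09,P);print(a,np.linalg.norm(a[0]-a[1]),np.linalg.norm(a[1]-a[2]))
for i,j in((0,1),(2,1)):
    e=a[j]-a[i];print('edge yaw',np.degrees(np.arctan2(e[1],e[0])))
E
```

```text
lock 253.14178466796875 133.15672302246094 18.87083625793457 [ 0.46668797 -0.14346727  0.09      ]
dark ((253.5, 131.5), (9.0, 5.0), 90.0)
[[np.int64(85), 80], [np.int64(87), 90], [np.int64(88), 100], [np.int64(89), 110], [np.int64(91), 120], [np.int64(92), 130], [np.int64(94), 140], [np.int64(95), 150], [np.int64(97), 160], [np.int64(98), 170], [np.int64(99), 180], [np.int64(101), 190]]
tip px 257.34670496701665 222.47343831183184
tip px 257.5505551093733 242.4361517080529
[[ 0.40418524 -0.26639008  0.09      ]
 [ 0.42526064 -0.06892929  0.09      ]
 [ 0.58332268 -0.08415017  0.09      ]] 0.19858231392113088 0.15879321194346513
edge yaw 83.90776578673682
edge yaw 174.49955657717274
```

View pics/key_c.png

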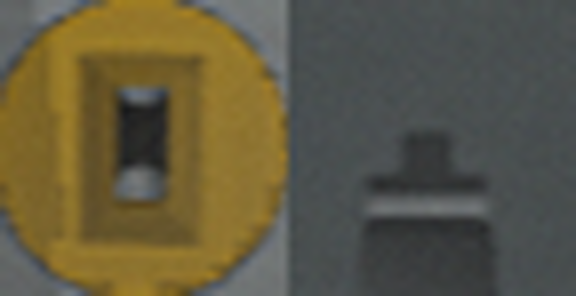

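Tool yaw (84.6°) matches the box (84–84.5°), and the key tip sits where predicted. I'll move above the lock and go down to just above the mouth.

servo_tool([
  [0,0.23,-0.015,0,0,0],
  [0,0.23,-0.014,0,0,0],
  [0,0.233,-0.014,0,0,0],
  [0,0,0,0,0,0],
  [0,0,0,0,0,0],
])

```text
time: 7.02
eef_pos: [0.4669, -0.1438, 0.1969]
eef_rot: [0.523, -0.476, 0.523, 0.476]
force: [1.1, 0.6, -1.0]
finger_gap: 0.083
```

servo_tool([
  [0.2,0,0,0,0,0],
  [0.2,0,0,0,0,0],
  [0.2,0,0,0,0,0],
  [0.15,0,0,0,0,0],
  [0,0,0,0,0,0],
])

```text
time: 7.43
eef_pos: [0.467, -0.1435, 0.1387]
eef_rot: [0.522, -0.476, 0.523, 0.477]
force: [-1.0, 0.5, -0.4]
finger_gap: 0.079
```

```bash
python3 - <<'E'
from h import *
o=r.get_obs();P=pose(o);print(P[0],P[1].round(3),o['time'],o['force'],o['moment'],o['finger_gap'])
w=camera('wrist')[:,:,::-1];s=camera('scene')[:,:,::-1]
cv2.imwrite('pics/w3.png',np.hstack([cv2.resize(w[150:300,190:330],None,fx=2.6,fy=2.6),cv2.resize(s[130:220,160:250],(390,390))]))
E
```

```text
[ 0.46699978 -0.14351684  0.13869886] [[-0.003 -0.996  0.092]
 [ 0.001  0.092  0.996]
 [-1.     0.003  0.001]] 7.4333 [-0.95276242  0.46176471 -0.38164331] [0.01107229 0.01964514 0.03602498] 0.07934794569872174
```

View pics/w3.png

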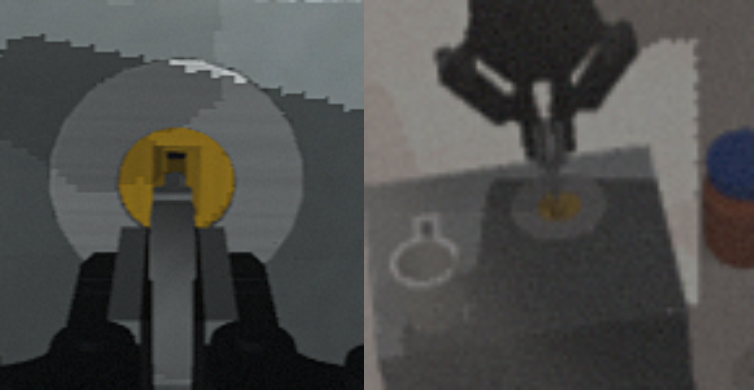

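The blade tip is centred in the keyway mouth sideways (crop column about 177). Lowering gently.

servo_tool([
  [0.03,0,0,0,0,0],
  [0.03,0,0,0,0,0],
  [0.03,0,0,0,0,0],
  [0.03,0,0,0,0,0],
  [0.03,0,0,0,0,0],
])

```text
time: 7.95
eef_pos: [0.4673, -0.1438, 0.1294]
eef_rot: [0.522, -0.477, 0.522, 0.476]
force: [0.4, 0.2, -1.4]
finger_gap: 0.077
```

servo_tool([
  [0.02,0,0,0,0,0],
  [0.02,0,0,0,0,0],
  [0.01,0,0,0,0,0],
  [0,0,0,0,0,0],
  [0,0,0,0,0,0],
])

```text
time: 8.37
eef_pos: [0.4671, -0.1435, 0.1255]
eef_rot: [0.523, -0.476, 0.522, 0.477]
force: [1.6, 2.8, -1.5]
finger_gap: 0.077
```

In the slot (about 7 mm deep) with small side forces. Now wiggling it down.

servo_tool([
  [0.02,0,0,0.07,0,0],
  [0.02,0,0,-0.14,0,0],
  [0.02,0,0,0.14,0,0],
  [0.02,0,0,-0.14,0,0],
  [0.02,0,0,0.07,0,0],
])

```text
time: 8.78
eef_pos: [0.4672, -0.1434, 0.1183]
eef_rot: [0.521, -0.478, 0.521, 0.478]
force: [-0.8, 4.3, 5.0]
finger_gap: 0.077
```

servo_tool([
  [0.02,0,0,0.07,0,0],
  [0.02,0,0,-0.14,0,0],
  [0.02,0,0,0.14,0,0],
  [0.02,0,0,-0.14,0,0],
  [0.02,0,0,0.07,0,0],
])

```text
time: 9.2
eef_pos: [0.467, -0.1433, 0.1113]
eef_rot: [0.521, -0.478, 0.521, 0.478]
force: [-2.0, 4.9, 10.2]
finger_gap: 0.078
```

servo_tool([
  [0.02,0,0.005,0.07,0,0],
  [0.02,0,0,-0.14,0,0],
  [0.02,0,0,0.14,0,0],
  [0.02,0,0,-0.14,0,0],
  [0.02,0,0,0.07,0,0],
])

```text
time: 9.62
eef_pos: [0.4681, -0.1433, 0.1041]
eef_rot: [0.521, -0.479, 0.52, 0.478]
force: [-0.3, 3.1, 11.3]
finger_gap: 0.08
```

servo_tool([
  [0.01,0,0,0.07,0,0],
  [0.01,0,0,-0.14,0,0],
  [0.01,0,0,0.14,0,0],
  [0.01,0,0,-0.14,0,0],
  [0,0,0,0.07,0,0],
])

```text
time: 10.03
eef_pos: [0.4681, -0.1432, 0.1018]
eef_rot: [0.521, -0.479, 0.52, 0.478]
force: [-2.1, 5.6, 16.1]
finger_gap: 0.078
```

servo_tool([
  [0.01,0,0,0.07,0,0],
  [0.01,0,0,-0.14,0,0],
  [0.01,0,0,0.14,0,0],
  [0,0,0,-0.14,0,0],
  [0,0,0,0.07,0,0],
])

```text
time: 10.45
eef_pos: [0.4683, -0.1433, 0.1012]
eef_rot: [0.521, -0.479, 0.52, 0.478]
force: [-7.7, 7.4, 41.2]
finger_gap: 0.078
```

```bash
python3 - <<'E'
from h import *
o=r.get_obs();P=pose(o);print(P[0],P[1].round(3),o['force'],o['moment'],o['finger_gap'])
w=camera('wrist')[:,:,::-1];s=camera('scene')[:,:,::-1]
cv2.imwrite('pics/w4.png',np.hstack([cv2.resize(w[130:310,176:336],None,fx=2.5,fy=2.5,interpolation=2),cv2.resize(s[150:210,172:232],(450,450),interpolation=2)])[:,:800])
E
```

```text
[ 0.46831701 -0.14331721  0.101247  ] [[ 0.003 -0.996  0.085]
 [-0.     0.085  0.996]
 [-1.    -0.003 -0.   ]] [-7.71949949  7.37502467 41.22441592] [1.37452121 1.55811494 0.03046612] 0.07817317834396806
```

View pics/w4.png

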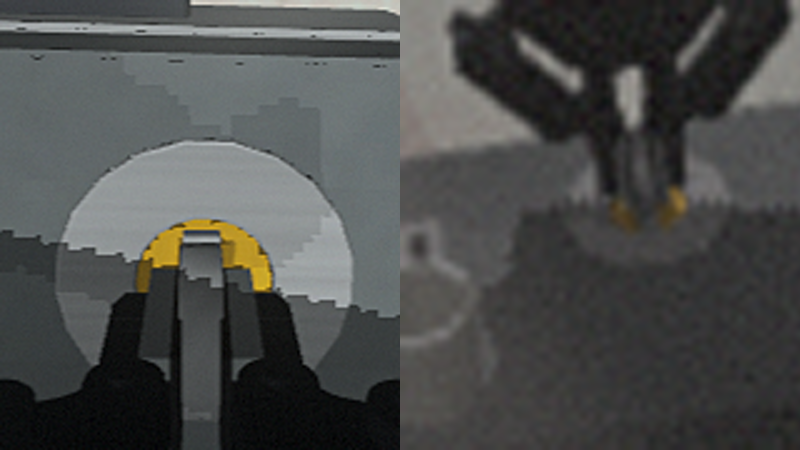

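Advance stopped at z≈0.101 with force climbing to 41 N, and the wrist view shows the shoulder on the brass face at crop (202,237), so it is home. Easing to about 20 N and turning 100° clockwise (quarter turn plus play).

servo_tool([
  [-0.01,0,0,0,0,0],
  [0,0,0,0,0,0],
  [0,0,0,0.04,0,0],
  [0,0,0,0.06,0,0],
  [0,0,0,0.06,0,0],
], newtons=80)

```text
time: 10.97
eef_pos: [0.4681, -0.1434, 0.1014]
eef_rot: [0.552, -0.443, 0.551, 0.442]
force: [-7.7, 5.8, 32.9]
finger_gap: 0.076
```

servo_tool([
  [0,0,0,0.1,0,0],
  [0,0,0,0.1,0,0],
  [0,0,0,0.1,0,0],
  [0,0,0,0.1,0,0],
  [0,0,0,0.1,0,0],
])

```text
time: 11.38
eef_pos: [0.4678, -0.1437, 0.1014]
eef_rot: [0.628, -0.326, 0.627, 0.325]
force: [-8.4, 3.6, 35.1]
finger_gap: 0.073
```

servo_tool([
  [-0.006,0,0,0.12,0,0],
  [0,0,0,0.12,0,0],
  [0,0,0,0.12,0,0],
  [0,0,0,0.12,0,0],
  [0,0,0,0.12,0,0],
])

```text
time: 11.8
eef_pos: [0.4672, -0.1439, 0.1015]
eef_rot: [0.686, -0.17, 0.686, 0.17]
force: [-9.4, 2.4, 30.6]
finger_gap: 0.071
```

servo_tool([
  [0,0,0,0.12,0,0],
  [0,0,0,0.12,0,0],
  [0,0,0,0.12,0,0],
  [0,0,0,0.12,0,0],
  [0,0,0,0.12,0,0],
])

```text
time: 12.22
eef_pos: [0.4667, -0.1438, 0.1014]
eef_rot: [0.707, -0.005, 0.707, 0.005]
force: [-11.5, 1.8, 32.9]
finger_gap: 0.073
```

servo_tool([
  [0,0,0,0.1,0,0],
  [0,0,0,0.1,0,0],
  [0,0,0,0.1,0,0],
  [0,0,0,0.08,0,0],
  [0,0,0,0,0,0],
])

```text
time: 12.63
eef_pos: [0.4667, -0.1438, 0.1014]
eef_rot: [0.7, 0.099, 0.7, -0.1]
force: [-10.6, 1.5, 33.0]
finger_gap: 0.071
```

```bash
python3 - <<'E'
from h import *
o=r.get_obs();P=pose(o);z=P[1][:,2];print(P[0],np.degrees(np.arctan2(z[1],z[0])),o['force'],o['moment'],o['finger_gap'],o['qpos'],o['time'])
w=camera('wrist')[:,:,::-1]
cv2.imwrite('pics/w5.png',cv2.resize(w[130:310,166:346],None,fx=3.2,fy=3.2,interpolation=2))
E
```

```text
[ 0.46665855 -0.14376206  0.10144254] -16.193513001595147 [-10.61417189   1.52373854  32.95823439] [0.30327131 2.06289897 0.06891011] 0.07076306326166842 [-3.22632898e-01  4.32332629e-01  2.01103437e+00 -1.46457924e-03
  6.98656117e-01 -3.88813529e-02] 12.6333
```

View pics/w5.png

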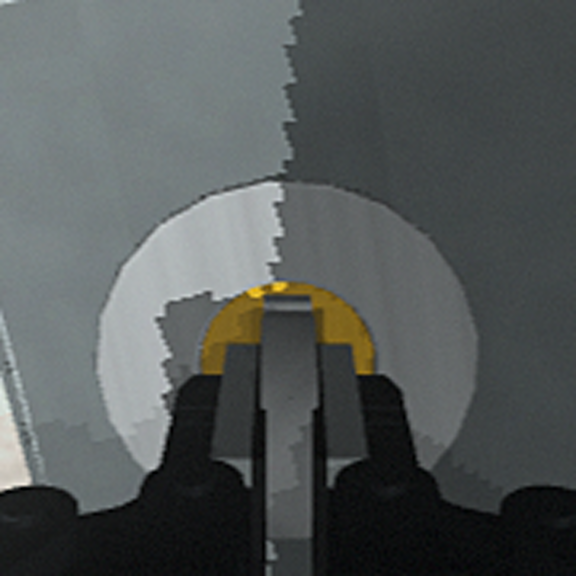

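servo_tool([
  [-0.004,0,-0.005,0.03,0,0],
  [0,0,0,0.03,0,0],
  [0,0,0,0,0,0],
  [0,0,0,0,0,0],
  [0,0,0,0,0,0],
])

```text
time: 13.1
eef_pos: [0.4666, -0.1437, 0.1015]
eef_rot: [0.698, 0.115, 0.698, -0.115]
force: [-8.7, 0.7, 28.0]
finger_gap: 0.075
```

```bash
python3 - <<'E'
from h import *
o=r.get_obs();P=pose(o);z=P[1][:,2];print(P[0],np.degrees(np.arctan2(z[1],z[0])),o['force'],o['moment'],o['finger_gap'],o['time'])
w=camera('wrist')[:,:,::-1];t=camera('top')[:,:,::-1];t0=cv2.imread('pics/top0.png')
hs=cv2.cvtColor(t,cv2.COLOR_BGR2HSV);h0=cv2.cvtColor(t0,cv2.COLOR_BGR2HSV)
for y0,y1 in((160,190),(200,228)):
  for h in(h0,hs):
    m=(h[y0:y1,235:262,0]>105)&(h[y0:y1,235:262,0]<130)&(h[y0:y1,235:262,1]>110);print(y0,np.argwhere(m).mean(0)if m.any() else None,m.sum())
s=camera('scene')[:,:,::-1];cv2.imwrite('pics/s5.png',s[120:260,60:460])
E
```

```text
[ 0.46663566 -0.14373418  0.10146124] -18.704828490074465 [-8.65221549  0.725241   28.00749285] [0.18847818 1.59698188 0.02771924] 0.07511945793274227 13.1
160 [11.58914729 12.37984496] 129
160 [11.20869565 11.42608696] 115
200 [13.86956522 14.49689441] 161
200 [12.8 17.6] 5
```

View pics/s5.png

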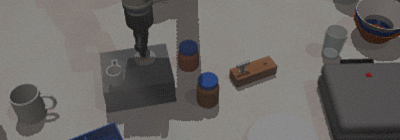

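The scene picture shows both jars, the egg cup and the T key where they were. Handing in.

```bash
python3 -c "
from cell import *
ticket.job_done()"
```

```text
the job is handed in; nothing more can be done
```

The round-headed key is in the lock, fully home and turned clockwise. The arm is still gripping it, holding it turned and pressed in. I handed the job in at about 13 s of the 54 s allowed.

- **Insertion:** I wiggled the key past both pins. Downward travel then stopped at a tool height of about 0.101 m while the push rose to 41 N, and the wrist picture showed the shoulder on the brass face. I only started turning after that.
- **Seating height:** The stop came about 1 mm lower than I had predicted. That is within the uncertainty of where I gripped the key.
- **Turn:** The key is turned about 103° from rest, allowing for the play. That puts the cylinder at roughly 1.65 rad; I worked this out from the key angle and did not measure the cylinder itself.
- **Final hold:** The push is 28 N down, with about 9 N sideways on the key and an 80 N grip.
- **The 41 N peak:** This is slightly over the 40 N limit. It acted through the gripped key, not the arm or gripper body, and I eased it off straight away.
- **Surroundings:** The last scene picture shows the T-headed key still in the block, and the jars and egg cup where they were. One check was incomplete: in the top view the arm hides nearly all of the jam jar's cap, so for that jar I relied on the scene view.

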